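Put the lids back on the washed storage jars

TASK

The four white storage jars on the worktop have been washed and dried and their wooden lids are lying in front of them. Set each lid on the jar it fits, seal down in the mouth and disc flat on the rim all round; lower it on, do not let it drop. Leave the jars standing where they are and do not disturb the two mugs.

Things in the scene. Friction and masses are not known exactly. Their poses are not given: they have to be found in the camera images.
- lid_small: the small of four loose lids: pale wooden disc 68 mm across with a knob on top and a tapered grey seal, 49 mm across, under it. Origin: centre of the seal's underside, z up (yaw is meaningless). Seal 0 to 10 mm above the origin, disc 10 to 19, knob 19 to 43 (25 mm across at 32 to 39, 20 at its foot): grip the knob from above. Starts on the worktop, knob up
- lid_medium: the medium of four loose lids: pale wooden disc 84 mm across with a knob on top and a tapered grey seal, 65 mm across, under it. Origin: centre of the seal's underside, z up (yaw is meaningless). Seal 0 to 10 mm above the origin, disc 10 to 19, knob 19 to 43 (25 mm across at 32 to 39, 20 at its foot): grip the knob from above. Starts on the worktop, knob up
- lid_large: the large of four loose lids: pale wooden disc 100 mm across with a knob on top and a tapered grey seal, 81 mm across, under it. Origin: centre of the seal's underside, z up (yaw is meaningless). Seal 0 to 10 mm above the origin, disc 10 to 19, knob 19 to 43 (25 mm across at 32 to 39, 20 at its foot): grip the knob from above. Starts on the worktop, knob up
- lid_largest: the largest of four loose lids: pale wooden disc 116 mm across with a knob on top and a tapered grey seal, 97 mm across, under it. Origin: centre of the seal's underside, z up (yaw is meaningless). Seal 0 to 10 mm above the origin, disc 10 to 19, knob 19 to 43 (25 mm across at 32 to 39, 20 at its foot): grip the knob from above. Starts on the worktop, knob up
- jar_small: the small of four loose open jars: white glazed stoneware, clay-brown foot, 72 mm across, 78 mm high, upright; mouth 56 mm across inside, 66 mm outside. Origin: centre of its underside, on the worktop, z up. The small lid belongs to it: seated, the seal is in the mouth, the disc flat on the rim, the lid's origin 68 mm above the jar's
- jar_medium: the medium of four loose open jars: white glazed stoneware, clay-brown foot, 88 mm across, 90 mm high, upright; mouth 72 mm across inside, 82 mm outside. Origin: centre of its underside, on the worktop, z up. The medium lid belongs to it: seated, the seal is in the mouth, the disc flat on the rim, the lid's origin 80 mm above the jar's
- jar_large: the large of four loose open jars: white glazed stoneware, clay-brown foot, 104 mm across, 102 mm high, upright; mouth 88 mm across inside, 98 mm outside. Origin: centre of its underside, on the worktop, z up. The large lid belongs to it: seated, the seal is in the mouth, the disc flat on the rim, the lid's origin 92 mm above the jar's
- jar_largest: the largest of four loose open jars: white glazed stoneware, clay-brown foot, 120 mm across, 114 mm high, upright; mouth 104 mm across inside, 114 mm outside. Origin: centre of its underside, on the worktop, z up. The largest lid belongs to it: seated, the seal is in the mouth, the disc flat on the rim, the lid's origin 104 mm above the jar's
- mug_white: bystander: white mug of tea, 78 mm across, 110 mm with its handle, 97 mm high, stands at the left of the work; origin: middle of its underside (handle included). Leave it alone
- mug_cream: bystander: cream mug with an ochre band, 83 mm across, 115 mm with its handle, 86 mm high, stands at the right of the work; origin: middle of its underside (handle included). Leave it alone
There are look-alikes about, which are no part of the job. What is shaped like the lid_largest but turquoise is not meant.

How it is judged:
By the outcome, as a careful person would: the job done as asked, in the order asked, and still so for the second after the job is handed in, with the robot touching nothing.
It also fails if it takes over 104 s, if anything falls off the work surface, if the arm or the gripper's body presses on something with over 40 N, if the wrist force passes 120 N, or if a joint passes its speed limit or range.

ROBOT

A 6-joint arm with a two-finger parallel gripper is mounted at the origin on a cart in front of the work surface, level with it; the furniture and walls round the work are solid. World frame = base frame: x ahead of the robot, y to its left, z up, the work surface at z = 0. Lengths are in m, angles in degrees, forces in N, time in s.
With the tool pointing down it reaches from about 0.4 to 0.925 m from the base axis. Payload 3.4 kg.
Tool frame: the origin (TCP) lies at the very end of the fingers, on their centre line; the grasp point (between the pads) lies 19 mm behind it; z points along the fingers, y is the direction in which the jaws open and shut (so a half turn about z gives the same grasp; the last joint's range is limited). The gripper opens to 85 mm and grips with 20 to 120 N. Pads are 22 mm wide; open, the fingers measure 114 mm over their backs; the gripper's body (76 mm by 85 mm) begins 54 mm behind the grasp point. The pads swing forward as they close: fully open they stand 13 mm farther back than shut.
Start: joints at [66.377, 17.578, 86.31, -0, 76.112, -4.211], TCP at [0.191, 0.542, 0.231] pointing down, gripper open.
Joint ranges: [-179.03, 179.03], [-60, 130.46], [8.19, 133.38], [-81.62, 261.62], [5.75, 156.47], [-153.77, 153.77]. Speed limits (degrees/s): [147.25, 147.25, 180, 180, 180, 180].

INTERFACE

Orientations are given as [roll, pitch, yaw] about the fixed x, y, z axes, in that order (R = Rz(yaw) Ry(pitch) Rx(roll)).
In Python, from rig import state, viewer, job gives the robot as it stands.
- The arm moves only by the tool carry_out, never from a script. Its argument "deltas" is a list of rows, each an object with "fingers": the gripper command: -1 is fully open, 1 is shut, values between are in proportion; "delta_pos": the shift along the tool's x, y, z in mm, a list of three; "roll": the turn about the tool's z in rad. A call has exactly 8 rows; each row is the pose to reach, as a shift and turn from the pose measured when the call began, along the tool's axes at that moment; what a row does not reach only later rows make up. A row lasts 1/10 s, in which the tool goes at most 50 mm and 8.59 degrees, less where a joint would pass 70% of its speed; a pose out of reach is approached as far as the arm can. A call with a gripper value outside its range is refused whole. The fingers move at their own pace and stop on an object; "newtons" is the grip in N (left out, the last holds). Time passes only in rows, so rows that repeat a pose let the fingers close, or fill a call up. It gives the time, the measured TCP pose, the force and the opening at its end, in the units of the state.
- state(): the state, without advancing time (a new reading comes with each control period).
- viewer.snapshot(name): name is "side" or "top"; returns a dict with "frame" (400x640x3 uint8, red, green, blue), "fx", "fy", "cx", "cy" (pixels), "distortion" ([k1, k2, p1, p2, k3] as OpenCV has them; the pictures are not rectified), "T" (4x4, takes a point from camera to world coordinates). Camera axes: x right, y down, z forward; pixel columns grow to the right and rows downward; lengths in m; the calibration is good to about 2 mm. A picture is of the moment at which its call begins. There is no depth.
- job.job_done(): hands the job in, once; it reports no verdict.
The state is a dict: "t": time; "qpos": joint angles; "joint_velocities": joint speeds; "joint_efforts": joint torques, N m; "position": TCP position; "orientation": TCP orientation; "ft_force": force on the tool from outside, world axes, zero at the start; "torque": the same for the moment, N m; "finger_gap": opening from 0.0 (shut) to 1.0 (fully open).
Only numpy, scipy, OpenCV 4.12 (cv2) and the standard library are available. Lean on these libraries where they do the work, as an engineer would, in place of code of your own. Each camera call takes 0.05 s, during which the arm holds its last target.

## Working session

There is one attempt and no reset: what is moved stays moved. The work goes in short steps, Python scripts to look and compute and a tool call to move; the robot and the scene stay as the last step left them, time stands still between calls to the robot, and variables do not carry over. Pictures are saved under pics/ and viewed, and the job is handed in when it is done.

Besides the shell and the picture viewer there is one more tool, called after "Request:" in YAML: its name, and indented under it one key for each argument. carry_out: Moves the arm, as the interface text tells. Its arguments: {"type":"object","properties":{"deltas":{"type":"array"},"newtons":{"type":"number"}},"required":["deltas"]}

```bash
ls; mkdir -p pics; python3 - <<'E'
from rig import state, viewer, job
import cv2
print(state())
for n in ("top","side"):
    s=viewer.snapshot(n); cv2.imwrite(f"pics/{n}0.png",s["frame"][:,:,::-1])
    print(n,s["fx"],s["fy"],s["cx"],s["cy"],s["distortion"]);print(s["T"])
E
```

```text
pics
{'t': 0.0, 'qpos': array([ 6.63781326e+01,  1.76202958e+01,  8.63843703e+01,  7.43931634e-04,
        7.61111838e+01, -4.21172845e+00]), 'joint_velocities': array([-0.03439919, -0.0215882 ,  0.07523369,  0.06264326,  0.00562288,
        0.1114402 ]), 'joint_efforts': array([-1.88430618e-03, -4.57554817e+01, -2.51910049e+01, -4.89845461e-04,
        1.34916484e-02,  2.24885071e-05]), 'position': array([0.19082799, 0.54166172, 0.23039752]), 'orientation': array([-1.79884516e+02, -9.22814475e-03,  1.60589672e+02]), 'ft_force': array([-0.38095583,  1.65378072, -0.18991967]), 'torque': array([-0.04782183, -0.0431367 , -0.02850076]), 'finger_gap': 0.9954941274690599}
top 421.2598048251794 421.2598048251794 317.2564964215854 201.8823406374763 [-0.09371859  0.          0.          0.          0.        ]
[[ 0.03724455 -0.88844026  0.45747868 -0.20774812]
 [-0.99927841 -0.03652429  0.0104224  -0.06784623]
 [ 0.0074494  -0.45753675 -0.88915951  1.47694562]
 [ 0.          0.          0.          1.        ]]
side 483.1383031986853 483.1383031986853 321.92221402978635 197.6390845656218 [0.04496707 0.         0.         0.         0.        ]
[[ 0.33668544 -0.44745715  0.8285077  -0.68334017]
 [-0.94160683 -0.15586587  0.29846676 -0.48779203]
 [-0.00441501 -0.88061792 -0.47380648  0.75212882]
 [ 0.          0.          0.          1.        ]]
```

View pics/top0.png

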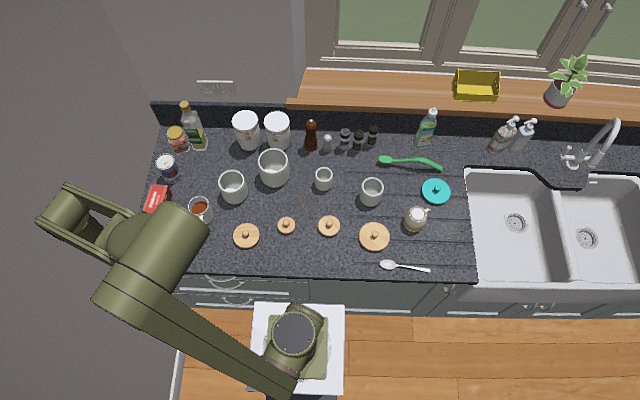

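View pics/side0.png

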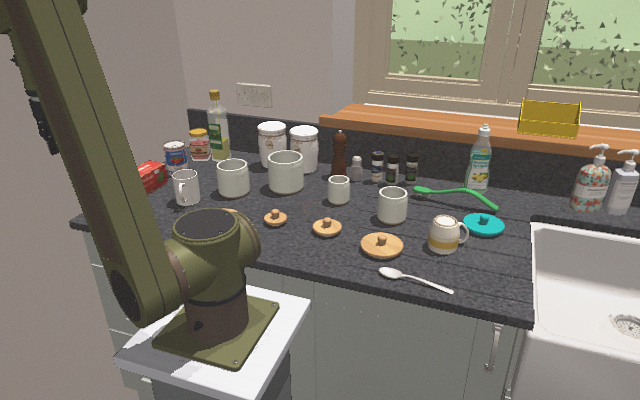

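```bash
cat > h.py <<'E'
import numpy as np, cv2
from rig import state, viewer, job
def K(s): return np.array([[s["fx"],0,s["cx"]],[0,s["fy"],s["cy"]],[0,0,1.]])
def cast(s,uv,z):
    uv=np.asarray(uv,float).reshape(-1,1,2)
    n=cv2.undistortPoints(uv,K(s),np.array(s["distortion"],float)).reshape(-1,2)
    d=np.c_[n,np.ones(len(n))]@np.asarray(s["T"])[:3,:3].T; o=np.asarray(s["T"])[:3,3]
    return (o+d*((z-o[2])/d[:,2])[:,None])[:,:2]
def proj(s,P):
    Ti=np.linalg.inv(s["T"]); P=np.asarray(P,float).reshape(-1,1,3)
    return cv2.projectPoints(P,cv2.Rodrigues(Ti[:3,:3])[0],Ti[:3,3],K(s),np.array(s["distortion"],float))[0].reshape(-1,2)
def circ(p):
    A=np.c_[2*p,np.ones(len(p))]; c=np.linalg.lstsq(A,(p**2).sum(1),rcond=None)[0]
    r=np.sqrt(c[2]+c[0]**2+c[1]**2); return c[:2],r,np.std(np.hypot(*(p-c[:2]).T)-r)
E
python3 - <<'E'
from h import *
t=cv2.imread("pics/top0.png"); s=cv2.imread("pics/side0.png")
cv2.imwrite("pics/topz.png",cv2.resize(t[140:260,190:450],None,fx=3,fy=3,interpolation=cv2.INTER_CUBIC))
cv2.imwrite("pics/sidez.png",cv2.resize(s[140:270,200:460],None,fx=3,fy=3,interpolation=cv2.INTER_CUBIC))
for n in ("top","side"):
    sn=viewer.snapshot(n); f=cv2.cvtColor(sn["frame"],cv2.COLOR_RGB2HSV)
    m=cv2.inRange(f,(8,70,120),(24,255,255))
    m[:, 460:]=0; m[:200]=0; m[270:]=0
    cs,_=cv2.findContours(m,cv2.RETR_EXTERNAL,cv2.CHAIN_APPROX_NONE)
    for c in cs:
        if cv2.contourArea(c)<80: continue
        p=cast(sn,c.reshape(-1,2),0.017); ctr,r,sd=circ(p)
        print(n,c.reshape(-1,2).mean(0).round(),ctr.round(4),"d",round(2000*r,1),"sd",round(sd*1000,1))
E
```

```text
top [246. 235.] [0.393  0.2119] d 97.4 sd 1.1
top [374. 236.] [ 0.4085 -0.2681] d 113.4 sd 1.5
top [286. 225.] [0.4414 0.0645] d 65.6 sd 1.2
top [327. 227.] [ 0.4465 -0.1001] d 75.3 sd 7.0
top [198. 208.] [0.4972 0.4112] d 47.8 sd 3.0
side [446. 242.] [ 0.47   -0.4311] d 59.0 sd 10.4
side [381. 244.] [ 0.4048 -0.2669] d 118.1 sd 1.9
side [327. 226.] [ 0.443  -0.0966] d 88.7 sd 3.4
side [275. 217.] [0.4424 0.0668] d 75.0 sd 5.0
```

View pics/topz.png

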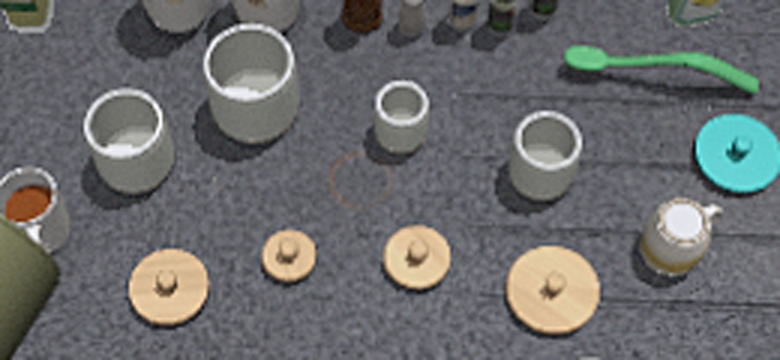

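View pics/sidez.png

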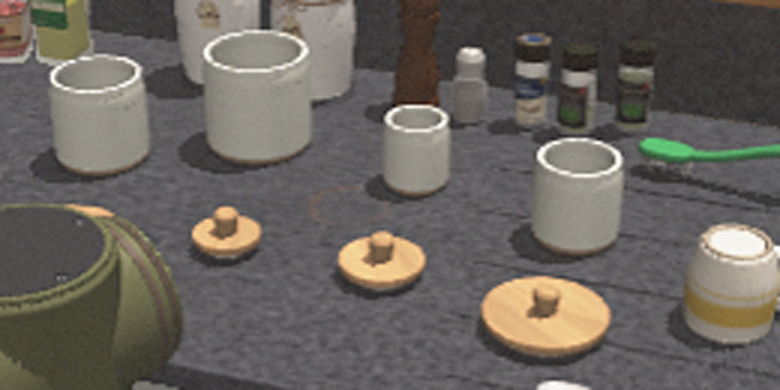

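```bash
cat > m.py <<'E'
from h import *
def ring(sn,c0,z,r0,r1,mode):
    g=cv2.GaussianBlur(cv2.cvtColor(sn["frame"],cv2.COLOR_RGB2GRAY),(0,0),0.6).astype(np.float32) if mode!="wood" else None
    if mode=="wood":
        f=sn["frame"].astype(np.float32); g=np.clip(f[:,:,0]-f[:,:,2],0,80).astype(np.float32)
    c=np.array(c0,float)
    for it in range(6):
        pts=[]
        rs=np.arange(r0,r1,0.0005)
        for a in np.radians(np.arange(0,360,6)):
            P=np.c_[c[0]+rs*np.cos(a),c[1]+rs*np.sin(a),np.full(len(rs),z)]
            uv=proj(sn,P).astype(np.float32)
            v=cv2.remap(g,uv[:,0].reshape(1,-1),uv[:,1].reshape(1,-1),cv2.INTER_CUBIC)[0]
            if mode=="ridge": k=v.argmax(); ok=0<k<len(v)-1
            else:
                d=-np.gradient(v); k=d.argmax(); ok=0<k<len(v)-1
            if ok: pts.append(P[k,:2])
        pts=np.array(pts)
        for _ in range(5):
            cc,r,sd=circ(pts); e=abs(np.hypot(*(pts-cc).T)-r); pts=pts[e<max(2*sd,0.0008)]
        c=cc
    return c,r,sd,len(pts)
E
cat > run1.py <<'E'
from m import *
import sys
S={n:viewer.snapshot(n) for n in ("top","side")}
J=[("large",.102,.0465),("largest",.114,.0545),("small",.078,.0305),("medium",.090,.0385)]
g={"top":[(126,120),(249,62),(402,103),(548,138)]}
for i,(n,h,rm) in enumerate(J):
    u=g["top"][i]; c0=cast(S["top"],[(190+u[0]/3,140+u[1]/3)],h)[0]
    for k in S:
        c,r,sd,N=ring(S[k],c0,h,rm-.010,rm+.010,"ridge")
        print("jar",n,k,c.round(4),"r",round(r*1000,1),"want",rm*1000,"sd",round(sd*1000,2),N)
L=[("large",.393,.2119,.05),("small",.4414,.0645,.034),("medium",.4455,-.1,.042),("largest",.4085,-.2681,.058)]
for n,x,y,R in L:
    for k in S:
        try:
            c,r,sd,N=ring(S[k],(x,y),.017,R-.012,R+.012,"wood")
            print("lid",n,k,c.round(4),"r",round(r*1000,1),"want",R*1000,"sd",round(sd*1000,2),N)
        except Exception as e: print(n,k,e)
E
python3 run1.py
```

```text
jar large top [0.5772 0.2785] r 46.1 want 46.5 sd 0.43 48
jar large side [0.5733 0.2781] r 45.9 want 46.5 sd 0.32 46
jar largest top [0.6672 0.127 ] r 53.9 want 54.5 sd 0.5 51
jar largest side [0.6627 0.127 ] r 54.2 want 54.5 sd 0.48 49
jar small top [ 0.6349 -0.0713] r 30.1 want 30.5 sd 0.34 51
jar small side [ 0.6297 -0.0706] r 29.7 want 30.5 sd 0.33 49
jar medium top [ 0.5815 -0.2578] r 37.9 want 38.5 sd 0.4 54
jar medium side [ 0.5761 -0.2565] r 37.9 want 38.5 sd 0.37 57
lid large top [0.393  0.2121] r 51.1 want 50.0 sd 0.66 57
lid large side [0.3896 0.2171] r 54.8 want 50.0 sd 2.6 41
lid small top [0.4414 0.0644] r 35.0 want 34.0 sd 0.62 53
lid small side [0.4367 0.0643] r 37.6 want 34.0 sd 2.4 58
lid medium top [ 0.446  -0.0976] r 43.1 want 42.0 sd 0.68 58
lid medium side [ 0.4417 -0.0969] r 45.1 want 42.0 sd 2.2 55
lid largest top [ 0.4087 -0.2682] r 59.2 want 58.0 sd 0.63 59
lid largest side [ 0.4044 -0.2672] r 60.9 want 58.0 sd 2.11 60
```

```bash
cat > d.py <<'E'
from h import *
from scipy.spatial.transform import Rotation as Ro
import sys
def delta(x,y,z,yaw=180):
    s=state(); R=Ro.from_euler("xyz",s["orientation"],degrees=True)
    d=R.inv().apply(np.array([x,y,z])-s["position"])*1000
    print("t",round(s["t"],2),"pos",s["position"].round(4),"ori",s["orientation"].round(2),"F",s["ft_force"].round(1),"gap",round(s["finger_gap"],3))
    print("delta",d.round(1),"roll rad",round(-np.radians((yaw-s["orientation"][2]+180)%360-180),4))
if __name__=="__main__": delta(*map(float,sys.argv[1:]))
E
python3 d.py .3907 .212 .15
```

```text
t 0.3 pos [0.191  0.5421 0.231 ] ori [-179.96   -0.    160.59] F [0.5 1.  0. ] gap 0.998
delta [-298.  -244.9   81.1] roll rad -0.3388
```

Request:
carry_out:
  deltas:
    - {"fingers": -1,"delta_pos": [-37,-31,5],"roll": -0.05}
    - {"fingers": -1,"delta_pos": [-75,-61,12],"roll": -0.1}
    - {"fingers": -1,"delta_pos": [-112,-92,22],"roll": -0.15}
    - {"fingers": -1,"delta_pos": [-149,-123,35],"roll": -0.2}
    - {"fingers": -1,"delta_pos": [-187,-153,46],"roll": -0.25}
    - {"fingers": -1,"delta_pos": [-224,-184,58],"roll": -0.3}
    - {"fingers": -1,"delta_pos": [-261,-214,70],"roll": -0.339}
    - {"fingers": -1,"delta_pos": [-298,-245,81],"roll": -0.339}
  newtons: 40

```text
t: 1.1
position: [0.3915, 0.2104, 0.1499]
orientation: [-180.0, 0.0, -179.9]
ft_force: [1.4, 0.8, 0.6]
finger_gap: 0.999
```

```bash
python3 d.py .3907 .212 .021
```

```text
t 1.1 pos [0.3915 0.2104 0.1499] ori [-1.7999e+02  3.0000e-02 -1.7992e+02] F [1.4 0.8 0.6] gap 0.999
delta [  0.9   1.7 128.9] roll rad 0.0013
```

Request:
carry_out:
  deltas:
    - {"fingers": -1,"delta_pos": [1,1.7,30],"roll": 0}
    - {"fingers": -1,"delta_pos": [1,1.7,65],"roll": 0}
    - {"fingers": -1,"delta_pos": [1,1.7,95],"roll": 0}
    - {"fingers": -0.5,"delta_pos": [1,1.7,115],"roll": 0}
    - {"fingers": -0.2,"delta_pos": [1,1.7,124],"roll": 0}
    - {"fingers": 0,"delta_pos": [1,1.7,128],"roll": 0}
    - {"fingers": 0.2,"delta_pos": [1,1.7,129],"roll": 0}
    - {"fingers": 1,"delta_pos": [1,1.7,129],"roll": 0}
  newtons: 40

```text
t: 1.9
position: [0.3912, 0.2124, 0.0217]
orientation: [180.0, 0.1, -179.9]
ft_force: [0.3, -0.4, -0.4]
finger_gap: 0.265
```

Request:
carry_out:
  deltas:
    - {"fingers": 1,"delta_pos": [0,0,0],"roll": 0}
    - {"fingers": 1,"delta_pos": [0,0,0],"roll": 0}
    - {"fingers": 1,"delta_pos": [0,0,0],"roll": 0}
    - {"fingers": 1,"delta_pos": [0,0,0],"roll": 0}
    - {"fingers": 1,"delta_pos": [0,0,-5],"roll": 0}
    - {"fingers": 1,"delta_pos": [0,0,-20],"roll": 0}
    - {"fingers": 1,"delta_pos": [0,0,-45],"roll": 0}
    - {"fingers": 1,"delta_pos": [0,0,-60],"roll": 0}
  newtons: 40

```text
t: 2.7
position: [0.3915, 0.2125, 0.0831]
orientation: [180.0, 0.2, -179.9]
ft_force: [-0.0, -0.1, -0.7]
finger_gap: 0.266
```

```bash
python3 - <<'E'
from h import *
for n in ("top","side"):
    s=viewer.snapshot(n); cv2.imwrite(f"pics/{n}1.png",s["frame"][:,:,::-1])
E
python3 d.py .575 .278 .2;python3 -c "
import cv2,numpy as np
a=cv2.imread('pics/top1.png')[150:300,170:330];b=cv2.imread('pics/side1.png')[100:250,180:340]
cv2.imwrite('pics/c1.png',cv2.resize(np.hstack([a,b]),None,fx=2.5,fy=2.5,interpolation=cv2.INTER_CUBIC))"
```

```text
t 2.8 pos [0.3927 0.2131 0.0837] ori [ 179.87    0.38 -179.9 ] F [ 0.7  0.5 -0.5] gap 0.269
delta [-183.2   64.9 -114.9] roll rad 0.0017
```

View pics/c1.png

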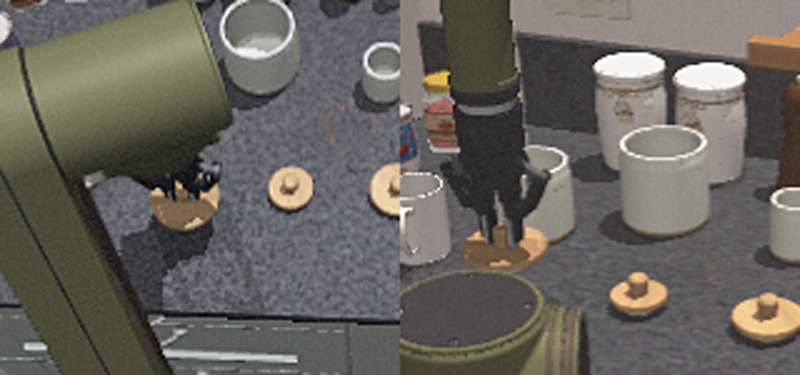

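Request:
carry_out:
  deltas:
    - {"fingers": 1,"delta_pos": [0,0,-35],"roll": 0}
    - {"fingers": 1,"delta_pos": [-25,9,-65],"roll": 0}
    - {"fingers": 1,"delta_pos": [-65,23,-75],"roll": 0}
    - {"fingers": 1,"delta_pos": [-105,37,-75],"roll": 0}
    - {"fingers": 1,"delta_pos": [-140,50,-75],"roll": 0}
    - {"fingers": 1,"delta_pos": [-165,59,-75],"roll": 0}
    - {"fingers": 1,"delta_pos": [-180,64,-70],"roll": 0}
    - {"fingers": 1,"delta_pos": [-183,65,-70],"roll": 0}

```text
t: 3.6
position: [0.5756, 0.2782, 0.1529]
orientation: [179.9, 0.2, -179.9]
ft_force: [-0.5, 0.4, -0.8]
finger_gap: 0.268
```

```bash
cat > see.py <<'E'
from h import *
import sys
# see.py tag ucen_top vcen_top ucen_side vcen_side
tag=sys.argv[1]; im=[]
p=np.array([state()["position"]])-[0,0,.02]
for n in ("top","side"):
    s=viewer.snapshot(n); f=s["frame"][:,:,::-1].copy(); np.save(f"pics/{n}{tag}.npy",s["frame"])
    u,v=proj(s,p)[0].round().astype(int); u0=int(np.clip(u-60,0,519)); v0=int(np.clip(v-60,0,279))
    print(n,"crop",u0,v0); im.append(cv2.resize(f[v0:v0+120,u0:u0+120],None,fx=3.3,fy=3.3,interpolation=cv2.INTER_CUBIC))
cv2.imwrite(f"pics/z{tag}.png",np.hstack(im))
E
python3 see.py 2; python3 d.py .5753 .2783 .15
```

```text
top crop 169 117
side crop 171 95
t 3.7 pos [0.5737 0.2776 0.1536] ori [ 179.94    0.18 -179.91] F [-0.5 -0.3 -1.5] gap 0.27
delta [-1.5  0.7  3.6] roll rad 0.0015
```

View pics/z2.png

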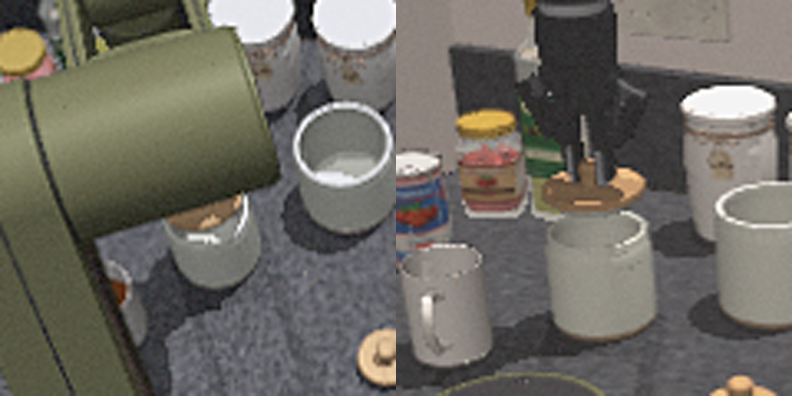

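```bash
cat > held.py <<'E'
from h import *
from scipy.optimize import least_squares
import sys
tag,R,zt,x0,y0=sys.argv[1],*map(float,sys.argv[2:6]); dz=float(sys.argv[6]) if len(sys.argv)>6 else .0217
zo=zt-dz
s=viewer.snapshot("side"); fr=s["frame"]
hsv=cv2.cvtColor(fr,cv2.COLOR_RGB2HSV); m=cv2.inRange(hsv,(5,60,60),(24,255,255))
msk=np.zeros_like(m); ang=np.linspace(0,2*np.pi,60)
hull=proj(s,np.c_[x0+(R+.012)*np.cos(ang),y0+(R+.012)*np.sin(ang),np.full(60,zo+.0145)])
cv2.fillConvexPoly(msk,hull.round().astype(int),255); m&=msk
pts=[]
for u in range(640):
    v=np.where(m[:,u])[0]
    if len(v): pts.append((u,v.max()+.5))
pts=np.array(pts,float)
pts=pts[2:-2]
P=cast(s,pts,zo+.010)
r=least_squares(lambda c:np.hypot(*(P-c).T)-R,[x0,y0],loss="soft_l1",f_scale=.001)
print("held lid centre (side cam)",r.x.round(4),"rms mm",(np.std(r.fun)*1000).round(2),"n",len(P),"u range",pts[0],pts[-1])
f2=fr[:,:,::-1].copy(); f2[m>0]=(0,0,255); u,v=pts.mean(0).astype(int)
cv2.imwrite(f"pics/h{tag}.png",cv2.resize(f2[v-40:v+50,u-60:u+60],None,fx=4,fy=4,interpolation=cv2.INTER_NEAREST))
E
python3 held.py 2 .05 .153 .575 .278
```

```text
held lid centre (side cam) [0.5769 0.2786] rms mm 2.13 n 28 u range [217.  156.5] [244.  154.5]
```

View pics/h2.png

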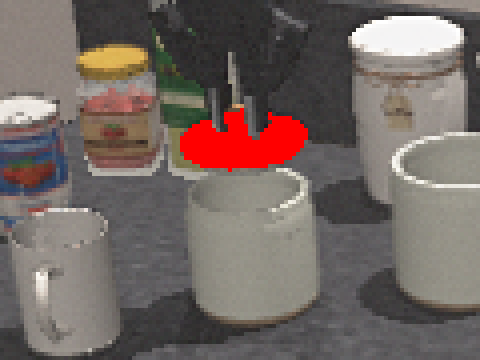

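```bash
python3 d.py .5754 .2783 .1145
```

```text
t 3.75 pos [0.5733 0.2775 0.154 ] ori [ 179.94    0.19 -179.91] F [-0.5  0.2  0.1] gap 0.263
delta [-2.   0.7 39.5] roll rad 0.0016
```

Request:
carry_out:
  deltas:
    - {"fingers": 1,"delta_pos": [-2,0.7,4],"roll": 0}
    - {"fingers": 1,"delta_pos": [-2,0.7,12],"roll": 0}
    - {"fingers": 1,"delta_pos": [-2,0.7,18],"roll": 0}
    - {"fingers": 1,"delta_pos": [-2,0.7,23],"roll": 0}
    - {"fingers": 1,"delta_pos": [-2,0.7,27],"roll": 0}
    - {"fingers": 1,"delta_pos": [-2,0.7,29],"roll": 0}
    - {"fingers": 1,"delta_pos": [-2,0.7,29],"roll": 0}
    - {"fingers": 1,"delta_pos": [-2,0.7,29],"roll": 0}

```text
t: 4.55
position: [0.5756, 0.2783, 0.1251]
orientation: [179.9, 0.2, -179.9]
ft_force: [0.6, 0.0, -1.1]
finger_gap: 0.265
```

```bash
python3 see.py 3; python3 d.py .5754 .2783 .1137
```

```text
top crop 171 120
side crop 172 103
t 4.65 pos [0.5756 0.2784 0.1253] ori [ 179.93    0.22 -179.9 ] F [-0.4  0.1 -0.9] gap 0.266
delta [ 0.3 -0.1 11.6] roll rad 0.0017
```

View pics/z3.png

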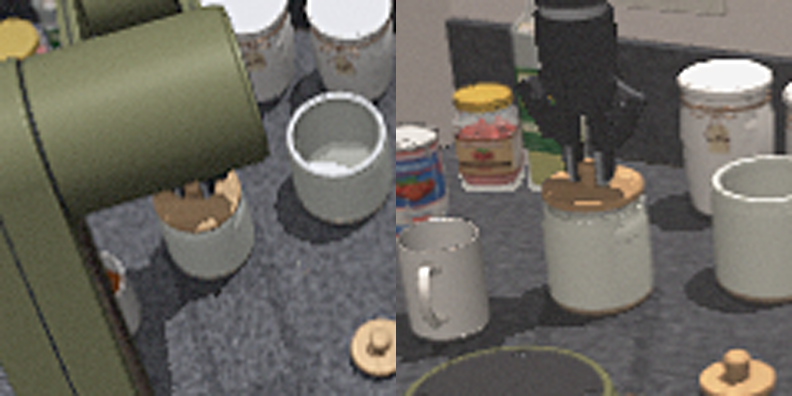

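```bash
cat > lat.py <<'E'
from h import *
import sys
R,zt,x,y=map(float,sys.argv[1:5]); zo=zt-.0217
s=viewer.snapshot("side"); fr=s["frame"]
hsv=cv2.cvtColor(fr,cv2.COLOR_RGB2HSV); m=cv2.inRange(hsv,(5,60,60),(24,255,255))
uu,vv=proj(s,[[x,y,zo+.0145]])[0]
t=np.array([.299,-.942])/np.hypot(.299,.942)
e=proj(s,[[x+R*t[0],y+R*t[1],zo+.0145],[x-R*t[0],y-R*t[1],zo+.0145]])[:,0]
rows=range(int(vv)-4,int(vv)+5); L=[];Rr=[]
for r in rows:
    w=np.where(m[r,int(e.min())-8:int(e.max())+9])[0]+int(e.min())-8
    if len(w): L.append(w.min());Rr.append(w.max())
print("predicted edges",e.round(1),"seen",min(L)-.5,max(Rr)+.5,"px/mm",(abs(e[0]-e[1])/R/2000).round(3))
E
python3 lat.py .05 .1253 .5756 .2784; python3 d.py .5754 .2783 .1137
```

```text
predicted edges [246.5 215.8] seen 206.5 246.5 px/mm 0.307
t 4.7 pos [0.5756 0.2784 0.1254] ori [ 179.92    0.23 -179.9 ] F [-1.   0.2 -1.4] gap 0.268
delta [ 0.3 -0.1 11.7] roll rad 0.0017
```

Request:
carry_out:
  deltas:
    - {"fingers": 1,"delta_pos": [0,0,2],"roll": 0}
    - {"fingers": 1,"delta_pos": [0,0,4],"roll": 0}
    - {"fingers": 1,"delta_pos": [0,0,6],"roll": 0}
    - {"fingers": 1,"delta_pos": [0,0,8],"roll": 0}
    - {"fingers": 1,"delta_pos": [0,0,9.5],"roll": 0}
    - {"fingers": 1,"delta_pos": [0,0,10.5],"roll": 0}
    - {"fingers": 1,"delta_pos": [0,0,11],"roll": 0}
    - {"fingers": 1,"delta_pos": [0,0,11],"roll": 0}

```text
t: 5.5
position: [0.5756, 0.2783, 0.1142]
orientation: [179.9, 0.2, -179.9]
ft_force: [1.0, -1.3, -1.1]
finger_gap: 0.269
```

```bash
python3 see.py 4; python3 d.py .5754 .2783 .1137
```

```text
top crop 171 122
side crop 172 106
t 5.6 pos [0.5757 0.2784 0.1144] ori [ 179.92    0.23 -179.9 ] F [ 0.1 -0.  -0.8] gap 0.268
delta [ 0.3 -0.1  0.7] roll rad 0.0017
```

View pics/z4.png

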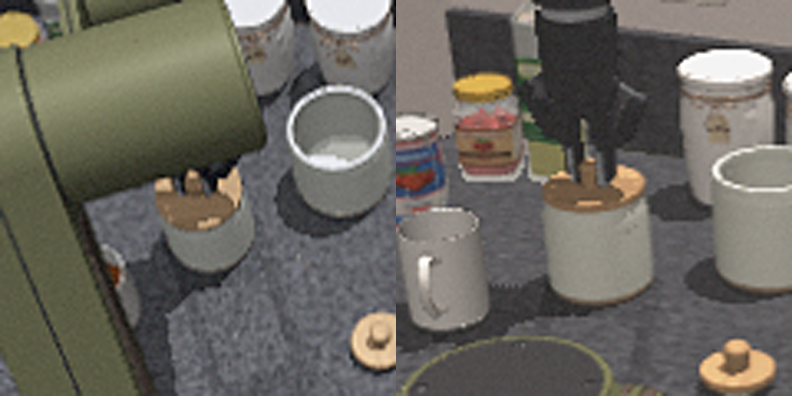

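Request:
carry_out:
  deltas:
    - {"fingers": 1,"delta_pos": [0,0,0.3],"roll": 0}
    - {"fingers": 1,"delta_pos": [0,0,0.6],"roll": 0}
    - {"fingers": 1,"delta_pos": [0,0,0.9],"roll": 0}
    - {"fingers": 1,"delta_pos": [0,0,1.2],"roll": 0}
    - {"fingers": 1,"delta_pos": [0,0,1.4],"roll": 0}
    - {"fingers": 1,"delta_pos": [0,0,1.5],"roll": 0}
    - {"fingers": 1,"delta_pos": [0,0,1.5],"roll": 0}
    - {"fingers": 1,"delta_pos": [0,0,1.5],"roll": 0}

```text
t: 6.4
position: [0.5758, 0.2784, 0.1137]
orientation: [179.9, 0.3, -179.9]
ft_force: [-2.1, -0.7, 5.9]
finger_gap: 0.269
```

Request:
carry_out:
  deltas:
    - {"fingers": 0.2,"delta_pos": [0,0,0],"roll": 0}
    - {"fingers": 0,"delta_pos": [0,0,0],"roll": 0}
    - {"fingers": -0.2,"delta_pos": [0,0,0],"roll": 0}
    - {"fingers": -0.4,"delta_pos": [0,0,0],"roll": 0}
    - {"fingers": -0.6,"delta_pos": [0,0,-5],"roll": 0}
    - {"fingers": -1,"delta_pos": [0,0,-20],"roll": 0}
    - {"fingers": -1,"delta_pos": [0,0,-50],"roll": 0}
    - {"fingers": -1,"delta_pos": [0,0,-80],"roll": 0}

```text
t: 7.2
position: [0.5749, 0.2781, 0.1941]
orientation: [179.9, 0.2, -179.9]
ft_force: [1.0, 0.4, -0.1]
finger_gap: 0.998
```

```bash
python3 d.py .439 .0645 .15
```

```text
t 7.2 pos [0.5749 0.2781 0.1941] ori [ 179.95    0.18 -179.9 ] F [ 1.   0.4 -0.1] gap 0.998
delta [ 136.5 -213.4   43.5] roll rad 0.0017
```

Request:
carry_out:
  deltas:
    - {"fingers": -1,"delta_pos": [20,-30,0],"roll": 0}
    - {"fingers": -1,"delta_pos": [43,-67,0],"roll": 0}
    - {"fingers": -1,"delta_pos": [67,-104,0],"roll": 0}
    - {"fingers": -1,"delta_pos": [90,-141,20],"roll": 0}
    - {"fingers": -1,"delta_pos": [110,-173,50],"roll": 0}
    - {"fingers": -1,"delta_pos": [127,-198,75],"roll": 0}
    - {"fingers": -1,"delta_pos": [136,-213,95],"roll": 0}
    - {"fingers": -1,"delta_pos": [136,-213.4,110],"roll": 0}

```text
t: 8.0
position: [0.4369, 0.0628, 0.0826]
orientation: [180.0, 0.0, 180.0]
ft_force: [0.2, 0.1, 0.2]
finger_gap: 1.0
```

```bash
python3 see.py 5; python3 d.py .4391 .0644 .0215
```

```text
top crop 226 161
side crop 215 144
t 8.1 pos [0.438  0.0639 0.0823] ori [ 1.7996e+02 -3.0000e-02 -1.7998e+02] F [0.2 0.1 0. ] gap 1.0
delta [-1.1  0.4 60.8] roll rad 0.0003
```

View pics/z5.png

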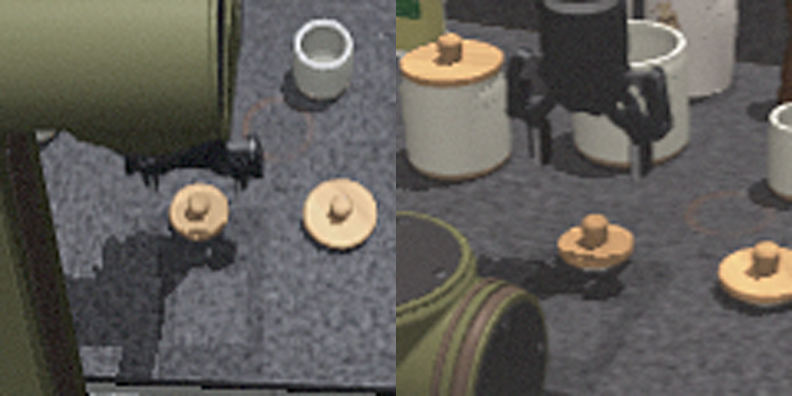

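The large lid sits flat on the large jar (side crop, 452,60), and the open fingers straddle the small lid's knob (595,235). Next I lower and grip.

Request:
carry_out:
  deltas:
    - {"fingers": -1,"delta_pos": [-1,0.4,20],"roll": 0}
    - {"fingers": -0.6,"delta_pos": [-1,0.4,40],"roll": 0}
    - {"fingers": -0.3,"delta_pos": [-1,0.4,54],"roll": 0}
    - {"fingers": 0,"delta_pos": [-1,0.4,59],"roll": 0}
    - {"fingers": 0.1,"delta_pos": [-1,0.4,60.5],"roll": 0}
    - {"fingers": 0.2,"delta_pos": [-1,0.4,60.5],"roll": 0}
    - {"fingers": 0.3,"delta_pos": [-1,0.4,60.5],"roll": 0}
    - {"fingers": 1,"delta_pos": [-1,0.4,60.5],"roll": 0}

```text
t: 8.9
position: [0.4398, 0.0646, 0.0226]
orientation: [179.9, 0.1, -180.0]
ft_force: [-1.1, 0.3, 4.1]
finger_gap: 0.267
```

Request:
carry_out:
  deltas:
    - {"fingers": 1,"delta_pos": [0,0,0],"roll": 0}
    - {"fingers": 1,"delta_pos": [0,0,0],"roll": 0}
    - {"fingers": 1,"delta_pos": [0,0,0],"roll": 0}
    - {"fingers": 1,"delta_pos": [0,0,-5],"roll": 0}
    - {"fingers": 1,"delta_pos": [0,0,-20],"roll": 0}
    - {"fingers": 1,"delta_pos": [0,0,-50],"roll": 0}
    - {"fingers": 1,"delta_pos": [0,0,-85],"roll": 0}
    - {"fingers": 1,"delta_pos": [0,0,-105],"roll": 0}

```text
t: 9.7
position: [0.4405, 0.0645, 0.13]
orientation: [179.9, 0.2, -180.0]
ft_force: [0.3, -1.1, 0.0]
finger_gap: 0.265
```

```bash
python3 d.py .6325 -.071 .125
```

```text
t 9.7 pos [0.4405 0.0645 0.13  ] ori [ 179.93    0.24 -179.99] F [ 0.3 -1.1  0. ] gap 0.265
delta [-192.  -135.6    5.7] roll rad 0.0002
```

Request:
carry_out:
  deltas:
    - {"fingers": 1,"delta_pos": [-15,-10,0],"roll": 0}
    - {"fingers": 1,"delta_pos": [-47,-33,0],"roll": 0}
    - {"fingers": 1,"delta_pos": [-85,-60,0],"roll": 0}
    - {"fingers": 1,"delta_pos": [-123,-87,0],"roll": 0}
    - {"fingers": 1,"delta_pos": [-157,-111,2],"roll": 0}
    - {"fingers": 1,"delta_pos": [-180,-127,7],"roll": 0}
    - {"fingers": 1,"delta_pos": [-191,-135,12],"roll": 0}
    - {"fingers": 1,"delta_pos": [-193,-135.6,15],"roll": 0}

```text
t: 10.5
position: [0.6341, -0.0724, 0.1138]
orientation: [179.9, 0.1, 179.9]
ft_force: [0.3, 0.5, -0.6]
finger_gap: 0.269
```

```bash
python3 see.py 6; python3 d.py .6331 -.071 .0926;python3 lat.py .034 .115 .633 -.071
```

```text
top crop 264 112
side crop 279 114
t 10.6 pos [ 0.6318 -0.0706  0.114 ] ori [1.7987e+02 1.0000e-02 1.8000e+02] F [-0.7  0.3  0.1] gap 0.268
delta [-1.3 -0.4 21.4] roll rad -0.0
predicted edges [349.8 328.1] seen 327.5 349.5 px/mm 0.318
```

View pics/z6.png

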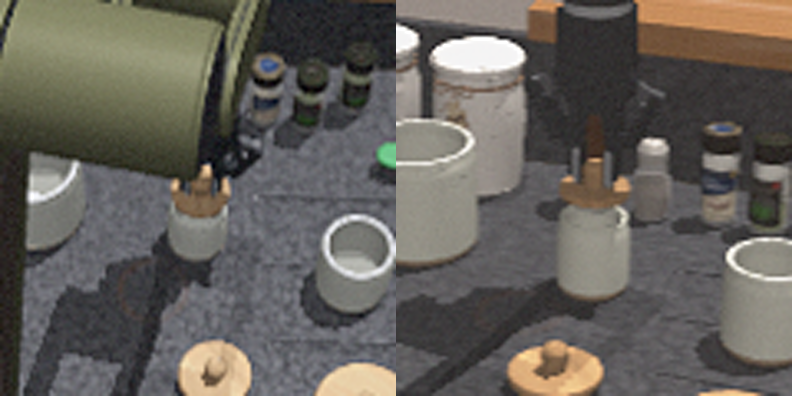

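Request:
carry_out:
  deltas:
    - {"fingers": 1,"delta_pos": [-1.3,-0.4,3],"roll": 0}
    - {"fingers": 1,"delta_pos": [-1.3,-0.4,7],"roll": 0}
    - {"fingers": 1,"delta_pos": [-1.3,-0.4,11],"roll": 0}
    - {"fingers": 1,"delta_pos": [-1.3,-0.4,14],"roll": 0}
    - {"fingers": 1,"delta_pos": [-1.3,-0.4,17],"roll": 0}
    - {"fingers": 1,"delta_pos": [-1.3,-0.4,19],"roll": 0}
    - {"fingers": 1,"delta_pos": [-1.3,-0.4,20.5],"roll": 0}
    - {"fingers": 1,"delta_pos": [-1.3,-0.4,20.5],"roll": 0}

```text
t: 11.45
position: [0.6327, -0.0706, 0.0938]
orientation: [179.9, 0.0, -180.0]
ft_force: [0.8, 0.1, -0.7]
finger_gap: 0.269
```

```bash
python3 d.py .6331 -.071 .0906
```

```text
t 11.45 pos [ 0.6327 -0.0706  0.0938] ori [ 1.7987e+02  1.0000e-02 -1.7997e+02] F [ 0.8  0.1 -0.7] gap 0.269
delta [-0.4 -0.5  3.2] roll rad 0.0005
```

Request:
carry_out:
  deltas:
    - {"fingers": 1,"delta_pos": [-0.4,-0.4,0.5],"roll": 0}
    - {"fingers": 1,"delta_pos": [-0.4,-0.4,1],"roll": 0}
    - {"fingers": 1,"delta_pos": [-0.4,-0.4,1.5],"roll": 0}
    - {"fingers": 1,"delta_pos": [-0.4,-0.4,2],"roll": 0}
    - {"fingers": 1,"delta_pos": [-0.4,-0.4,2.5],"roll": 0}
    - {"fingers": 1,"delta_pos": [-0.4,-0.4,3],"roll": 0}
    - {"fingers": 1,"delta_pos": [-0.4,-0.4,3.3],"roll": 0}
    - {"fingers": 1,"delta_pos": [-0.4,-0.4,3.3],"roll": 0}

```text
t: 12.25
position: [0.6332, -0.0709, 0.0908]
orientation: [179.9, 0.0, -180.0]
ft_force: [-1.6, 0.2, 2.3]
finger_gap: 0.263
```

```bash
python3 see.py 7; python3 d.py .6331 -.071 .0906
```

```text
top crop 263 115
side crop 279 121
t 12.35 pos [ 0.6332 -0.0709  0.0908] ori [ 1.7987e+02  3.0000e-02 -1.7997e+02] F [0.8 0.4 1.4] gap 0.269
delta [ 0.1 -0.1  0.2] roll rad 0.0005
```

View pics/z7.png

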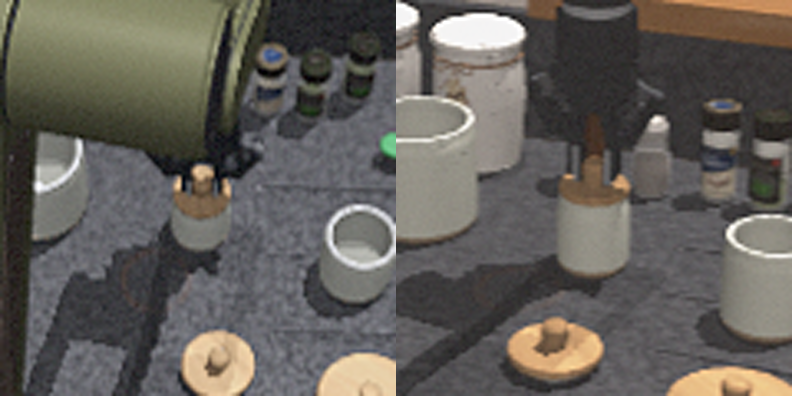

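Request:
carry_out:
  deltas:
    - {"fingers": 1,"delta_pos": [0,0,0.7],"roll": 0}
    - {"fingers": 0.2,"delta_pos": [0,0,0.7],"roll": 0}
    - {"fingers": 0,"delta_pos": [0,0,0.5],"roll": 0}
    - {"fingers": -0.2,"delta_pos": [0,0,0],"roll": 0}
    - {"fingers": -0.4,"delta_pos": [0,0,0],"roll": 0}
    - {"fingers": -0.7,"delta_pos": [0,0,-10],"roll": 0}
    - {"fingers": -1,"delta_pos": [0,0,-35],"roll": 0}
    - {"fingers": -1,"delta_pos": [0,0,-75],"roll": 0}

```text
t: 13.15
position: [0.6312, -0.0707, 0.1644]
orientation: [179.8, -0.3, -180.0]
ft_force: [-0.2, -0.6, -0.6]
finger_gap: 1.001
```

```bash
python3 d.py .4438 -.0973 .083
```

```text
t 13.15 pos [ 0.6312 -0.0707  0.1644] ori [ 179.81   -0.31 -179.97] F [-0.2 -0.6 -0.6] gap 1.001
delta [187.  -26.7  82.3] roll rad 0.0005
```

Request:
carry_out:
  deltas:
    - {"fingers": -1,"delta_pos": [15,-2,-10],"roll": 0}
    - {"fingers": -1,"delta_pos": [50,-7,-10],"roll": 0}
    - {"fingers": -1,"delta_pos": [90,-13,0],"roll": 0}
    - {"fingers": -1,"delta_pos": [130,-19,15],"roll": 0}
    - {"fingers": -1,"delta_pos": [160,-23,40],"roll": 0}
    - {"fingers": -1,"delta_pos": [178,-25,65],"roll": 0}
    - {"fingers": -1,"delta_pos": [187,-26.7,80],"roll": 0}
    - {"fingers": -1,"delta_pos": [187,-26.7,82],"roll": 0}

```text
t: 13.95
position: [0.4398, -0.0966, 0.082]
orientation: [179.7, -0.6, 180.0]
ft_force: [0.3, 0.0, -0.3]
finger_gap: 0.997
```

```bash
python3 see.py 8; python3 d.py .4438 -.0973 .0225
```

```text
top crop 269 162
side crop 266 153
t 14.05 pos [ 0.4439 -0.0974  0.0836] ori [ 179.81   -0.29 -180.  ] F [ 0.5 -0.6 -0.1] gap 0.999
delta [-0.2 -0.1 61.1] roll rad 0.0001
```

View pics/z8.png

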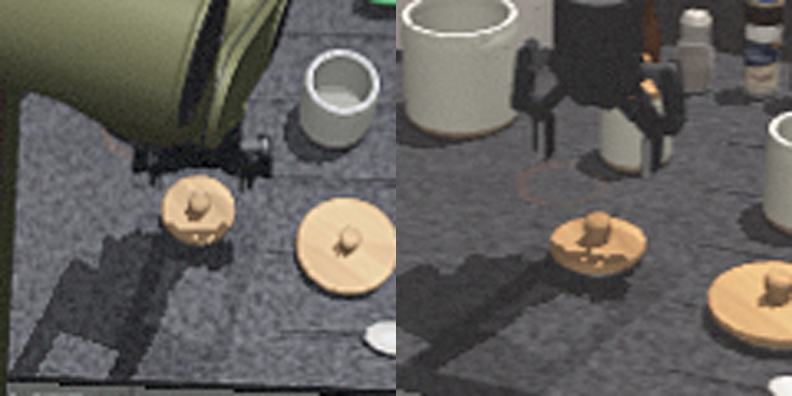

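Request:
carry_out:
  deltas:
    - {"fingers": -1,"delta_pos": [0,0,20],"roll": 0}
    - {"fingers": -0.6,"delta_pos": [0,0,40],"roll": 0}
    - {"fingers": -0.3,"delta_pos": [0,0,54],"roll": 0}
    - {"fingers": 0,"delta_pos": [0,0,59],"roll": 0}
    - {"fingers": 0.1,"delta_pos": [0,0,60.5],"roll": 0}
    - {"fingers": 0.2,"delta_pos": [0,0,60.5],"roll": 0}
    - {"fingers": 0.3,"delta_pos": [0,0,60.5],"roll": 0}
    - {"fingers": 1,"delta_pos": [0,0,60.5],"roll": 0}

```text
t: 14.85
position: [0.4445, -0.0974, 0.0241]
orientation: [179.8, -0.2, -180.0]
ft_force: [0.2, 1.0, 4.0]
finger_gap: 0.269
```

Request:
carry_out:
  deltas:
    - {"fingers": 1,"delta_pos": [0,0,0],"roll": 0}
    - {"fingers": 1,"delta_pos": [0,0,0],"roll": 0}
    - {"fingers": 1,"delta_pos": [0,0,0],"roll": 0}
    - {"fingers": 1,"delta_pos": [0,0,-5],"roll": 0}
    - {"fingers": 1,"delta_pos": [0,0,-20],"roll": 0}
    - {"fingers": 1,"delta_pos": [0,0,-50],"roll": 0}
    - {"fingers": 1,"delta_pos": [0,0,-85],"roll": 0}
    - {"fingers": 1,"delta_pos": [0,0,-110],"roll": 0}

```text
t: 15.65
position: [0.4451, -0.0978, 0.1361]
orientation: [179.9, -0.1, -180.0]
ft_force: [1.2, 0.3, -0.9]
finger_gap: 0.265
```

```bash
python3 d.py .5788 -.2572 .127
```

```text
t 15.65 pos [ 0.4451 -0.0978  0.1361] ori [ 1.7987e+02 -1.1000e-01 -1.7999e+02] F [ 1.2  0.3 -0.9] gap 0.265
delta [-133.7 -159.5    8.4] roll rad 0.0001
```

Request:
carry_out:
  deltas:
    - {"fingers": 1,"delta_pos": [-10,-12,0],"roll": 0}
    - {"fingers": 1,"delta_pos": [-33,-39,0],"roll": 0}
    - {"fingers": 1,"delta_pos": [-59,-70,0],"roll": 0}
    - {"fingers": 1,"delta_pos": [-86,-102,0],"roll": 0}
    - {"fingers": 1,"delta_pos": [-110,-131,2],"roll": 0}
    - {"fingers": 1,"delta_pos": [-126,-150,5],"roll": 0}
    - {"fingers": 1,"delta_pos": [-134,-159,8],"roll": 0}
    - {"fingers": 1,"delta_pos": [-134.5,-159.5,8],"roll": 0}

```text
t: 16.45
position: [0.5797, -0.2584, 0.1256]
orientation: [179.8, -0.2, 179.9]
ft_force: [-1.3, 0.5, -1.6]
finger_gap: 0.263
```

```bash
python3 see.py 9; python3 d.py .5795 -.2572 .106;python3 lat.py .042 .126 .5795 -.2572
```

```text
top crop 313 125
side crop 334 127
t 16.55 pos [ 0.5783 -0.2564  0.1263] ori [179.76  -0.27 180.  ] F [ 0.1 -0.5 -0.6] gap 0.266
delta [-1.3 -0.9 20.3] roll rad -0.0001
predicted edges [408.4 379.6] seen 378.5 408.5 px/mm 0.344
```

View pics/z9.png

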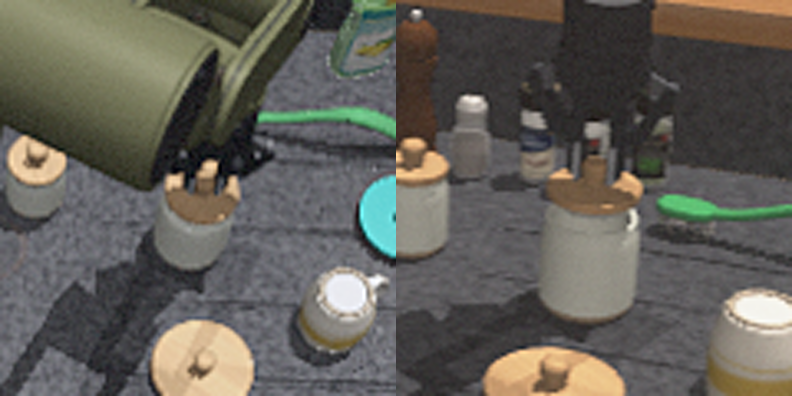

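Request:
carry_out:
  deltas:
    - {"fingers": 1,"delta_pos": [-1.2,-0.8,3],"roll": 0}
    - {"fingers": 1,"delta_pos": [-1.2,-0.8,7],"roll": 0}
    - {"fingers": 1,"delta_pos": [-1.2,-0.8,10],"roll": 0}
    - {"fingers": 1,"delta_pos": [-1.2,-0.8,13],"roll": 0}
    - {"fingers": 1,"delta_pos": [-1.2,-0.8,16],"roll": 0}
    - {"fingers": 1,"delta_pos": [-1.2,-0.8,18],"roll": 0}
    - {"fingers": 1,"delta_pos": [-1.2,-0.8,19],"roll": 0}
    - {"fingers": 1,"delta_pos": [-1.2,-0.8,19],"roll": 0}

```text
t: 17.4
position: [0.5792, -0.2568, 0.1075]
orientation: [179.8, -0.3, -180.0]
ft_force: [-0.6, 0.6, -1.1]
finger_gap: 0.264
```

```bash
python3 d.py .5795 -.2572 .1035
```

```text
t 17.4 pos [ 0.5792 -0.2568  0.1075] ori [ 179.77   -0.26 -179.98] F [-0.6  0.6 -1.1] gap 0.264
delta [-0.3 -0.5  4. ] roll rad 0.0003
```

Request:
carry_out:
  deltas:
    - {"fingers": 1,"delta_pos": [-0.3,-0.4,0.6],"roll": 0}
    - {"fingers": 1,"delta_pos": [-0.3,-0.4,1.2],"roll": 0}
    - {"fingers": 1,"delta_pos": [-0.3,-0.4,1.8],"roll": 0}
    - {"fingers": 1,"delta_pos": [-0.3,-0.4,2.4],"roll": 0}
    - {"fingers": 1,"delta_pos": [-0.3,-0.4,3],"roll": 0}
    - {"fingers": 1,"delta_pos": [-0.3,-0.4,3.5],"roll": 0}
    - {"fingers": 1,"delta_pos": [-0.3,-0.4,4],"roll": 0}
    - {"fingers": 1,"delta_pos": [-0.3,-0.4,4],"roll": 0}

```text
t: 18.2
position: [0.5795, -0.2571, 0.1041]
orientation: [179.8, -0.2, -180.0]
ft_force: [-1.3, 0.2, 3.1]
finger_gap: 0.267
```

```bash
python3 see.py 10; python3 d.py .5795 -.2572 .1035
```

```text
top crop 312 127
side crop 333 133
t 18.3 pos [ 0.5795 -0.2571  0.1041] ori [ 179.78   -0.24 -179.98] F [-1.4  0.8  4.3] gap 0.266
delta [ 0.  -0.1  0.6] roll rad 0.0004
```

View pics/z10.png

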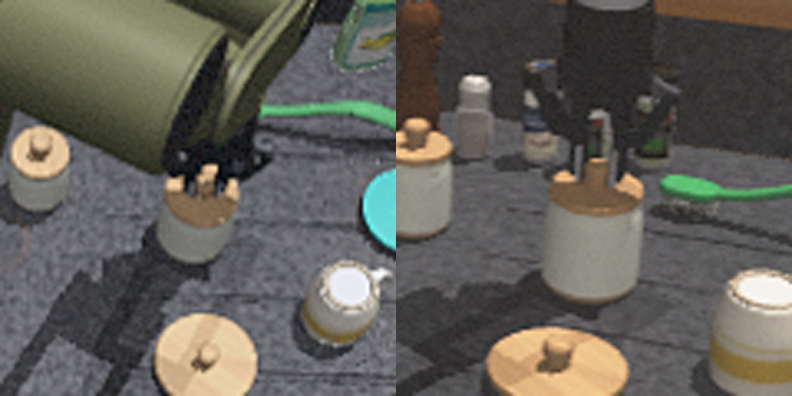

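The medium lid is down on its jar (side crop, 597,195) with about 4 N of contact force. Next I release it.

Request:
carry_out:
  deltas:
    - {"fingers": 1,"delta_pos": [0,0,0.4],"roll": 0}
    - {"fingers": 0.2,"delta_pos": [0,0,0.4],"roll": 0}
    - {"fingers": 0,"delta_pos": [0,0,0.3],"roll": 0}
    - {"fingers": -0.2,"delta_pos": [0,0,0],"roll": 0}
    - {"fingers": -0.4,"delta_pos": [0,0,0],"roll": 0}
    - {"fingers": -0.7,"delta_pos": [0,0,-10],"roll": 0}
    - {"fingers": -1,"delta_pos": [0,0,-35],"roll": 0}
    - {"fingers": -1,"delta_pos": [0,0,-75],"roll": 0}

```text
t: 19.1
position: [0.5781, -0.2565, 0.1777]
orientation: [179.6, -0.5, -180.0]
ft_force: [0.1, -0.6, -0.3]
finger_gap: 1.003
```

```bash
python3 d.py .4065 -.2677 .090
```

```text
t 19.1 pos [ 0.5781 -0.2565  0.1777] ori [ 179.62   -0.55 -179.98] F [ 0.1 -0.6 -0.3] gap 1.003
delta [170.7 -11.7  89.2] roll rad 0.0003
```

Request:
carry_out:
  deltas:
    - {"fingers": -1,"delta_pos": [15,-1,-10],"roll": 0}
    - {"fingers": -1,"delta_pos": [50,-3,-10],"roll": 0}
    - {"fingers": -1,"delta_pos": [90,-6,0],"roll": 0}
    - {"fingers": -1,"delta_pos": [130,-9,20],"roll": 0}
    - {"fingers": -1,"delta_pos": [155,-11,50],"roll": 0}
    - {"fingers": -1,"delta_pos": [168,-11.7,75],"roll": 0}
    - {"fingers": -1,"delta_pos": [170.5,-11.7,88],"roll": 0}
    - {"fingers": -1,"delta_pos": [170.5,-11.7,89],"roll": 0}

```text
t: 19.9
position: [0.4042, -0.2665, 0.0889]
orientation: [179.5, -0.8, 180.0]
ft_force: [0.1, -0.1, -0.8]
finger_gap: 0.997
```

```bash
python3 see.py 11; python3 d.py .4065 -.2677 .0225
```

```text
top crop 315 172
side crop 322 168
t 20.0 pos [ 0.4068 -0.2679  0.0906] ori [ 179.63   -0.53 -180.  ] F [ 0.8 -0.6 -0.1] gap 0.998
delta [-0.3 -0.2 68.1] roll rad 0.0
```

View pics/z11.png

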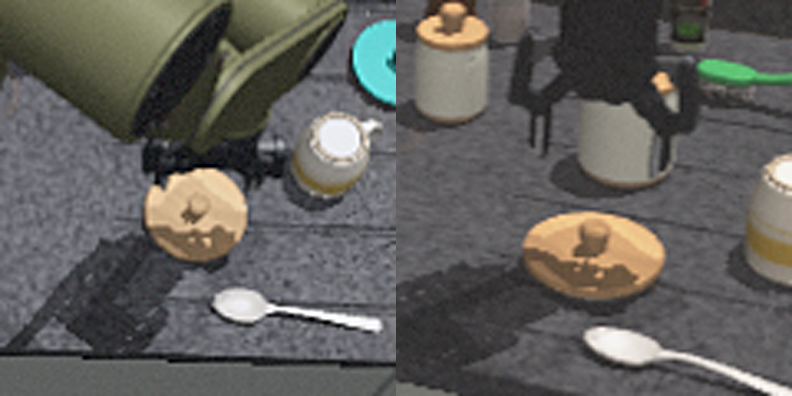

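```bash
python3 - <<'E'
from h import *
s=viewer.snapshot("top")
print(cast(s,[(315+293/3.3,172+150/3.3),(315+330/3.3,172+197/3.3),(315+300/3.3,172+185/3.3)],0.0).round(3),cast(s,[(315+308/3.3,172+140/3.3)],0.086).round(3))
E
python3 d.py .4065 -.2677 .0225
```

```text
[[ 0.498 -0.39 ]
 [ 0.439 -0.43 ]
 [ 0.453 -0.395]] [[ 0.47  -0.388]]
t 20.05 pos [ 0.4075 -0.2682  0.091 ] ori [ 179.68   -0.47 -179.98] F [-0.8 -0.2 -0.2] gap 1.0
delta [ 0.5  0.1 68.5] roll rad 0.0004
```

Mug edge is at y ≈ −0.39 and the fingers reach −0.325, so it is clear.

Request:
carry_out:
  deltas:
    - {"fingers": -1,"delta_pos": [0.5,0,25],"roll": 0}
    - {"fingers": -0.6,"delta_pos": [0.5,0,48],"roll": 0}
    - {"fingers": -0.3,"delta_pos": [0.5,0,61],"roll": 0}
    - {"fingers": 0,"delta_pos": [0.5,0,67],"roll": 0}
    - {"fingers": 0.1,"delta_pos": [0.5,0,68],"roll": 0}
    - {"fingers": 0.2,"delta_pos": [0.5,0,68],"roll": 0}
    - {"fingers": 0.3,"delta_pos": [0.5,0,68],"roll": 0}
    - {"fingers": 1,"delta_pos": [0.5,0,68],"roll": 0}

```text
t: 20.85
position: [0.4071, -0.2683, 0.0241]
orientation: [179.7, -0.4, -180.0]
ft_force: [-0.3, 0.7, 2.9]
finger_gap: 0.261
```

Request:
carry_out:
  deltas:
    - {"fingers": 1,"delta_pos": [0,0,0],"roll": 0}
    - {"fingers": 1,"delta_pos": [0,0,0],"roll": 0}
    - {"fingers": 1,"delta_pos": [0,0,0],"roll": 0}
    - {"fingers": 1,"delta_pos": [0,0,-5],"roll": 0}
    - {"fingers": 1,"delta_pos": [0,0,-20],"roll": 0}
    - {"fingers": 1,"delta_pos": [0,0,-55],"roll": 0}
    - {"fingers": 1,"delta_pos": [0,0,-100],"roll": 0}
    - {"fingers": 1,"delta_pos": [0,0,-135],"roll": 0}

```text
t: 21.65
position: [0.4082, -0.269, 0.1612]
orientation: [179.8, -0.3, -180.0]
ft_force: [0.8, -0.6, -1.1]
finger_gap: 0.262
```

```bash
python3 d.py .665 .127 .165; ls pics
```

```text
t 21.65 pos [ 0.4082 -0.269   0.1612] ori [ 179.77   -0.34 -179.98] F [ 0.8 -0.6 -1.1] gap 0.262
delta [-257.   395.9   -3.7] roll rad 0.0003
c1.png
h2.png
side0.png
side1.png
side10.npy
side11.npy
side2.npy
side3.npy
side4.npy
side5.npy
side6.npy
side7.npy
side8.npy
side9.npy
sidez.png
top0.png
top1.png
top10.npy
top11.npy
top2.npy
top3.npy
top4.npy
top5.npy
top6.npy
top7.npy
top8.npy
top9.npy
topz.png
z10.png
z11.png
z2.png
z3.png
z4.png
z5.png
z6.png
z7.png
z8.png
z9.png
```

Request:
carry_out:
  deltas:
    - {"fingers": 1,"delta_pos": [0,10,-15],"roll": 0}
    - {"fingers": 1,"delta_pos": [-10,40,-18],"roll": 0}
    - {"fingers": 1,"delta_pos": [-30,80,-18],"roll": 0}
    - {"fingers": 1,"delta_pos": [-50,120,-18],"roll": 0}
    - {"fingers": 1,"delta_pos": [-75,160,-18],"roll": 0}
    - {"fingers": 1,"delta_pos": [-100,200,-18],"roll": 0}
    - {"fingers": 1,"delta_pos": [-125,240,-18],"roll": 0}
    - {"fingers": 1,"delta_pos": [-145,265,-18],"roll": 0}

```text
t: 22.45
position: [0.5539, -0.001, 0.1796]
orientation: [179.7, -0.3, -179.9]
ft_force: [-0.0, -0.1, -1.4]
finger_gap: 0.269
```

```bash
python3 d.py .6655 .127 .162
```

```text
t 22.45 pos [ 0.5539 -0.001   0.1796] ori [ 179.73   -0.33 -179.87] F [-0.  -0.1 -1.4] gap 0.269
delta [-112.   127.6   17.6] roll rad 0.0022
```

Request:
carry_out:
  deltas:
    - {"fingers": 1,"delta_pos": [-15,17,0],"roll": 0}
    - {"fingers": 1,"delta_pos": [-38,43,2],"roll": 0}
    - {"fingers": 1,"delta_pos": [-62,71,5],"roll": 0}
    - {"fingers": 1,"delta_pos": [-85,97,9],"roll": 0}
    - {"fingers": 1,"delta_pos": [-101,115,13],"roll": 0}
    - {"fingers": 1,"delta_pos": [-109,124,16],"roll": 0}
    - {"fingers": 1,"delta_pos": [-112,127.6,18],"roll": 0}
    - {"fingers": 1,"delta_pos": [-112,127.6,18],"roll": 0}

```text
t: 23.25
position: [0.6648, 0.1267, 0.1609]
orientation: [179.8, -0.4, -179.9]
ft_force: [0.1, -0.4, -1.1]
finger_gap: 0.264
```

```bash
python3 see.py 12; python3 d.py .6655 .127 .1295;python3 lat.py .058 .161 .6655 .127
```

```text
top crop 212 97
side crop 225 89
t 23.35 pos [0.6645 0.1259 0.1616] ori [ 179.77   -0.4  -179.91] F [-0.7 -0.3 -1.1] gap 0.264
delta [-1.2  1.  32.1] roll rad 0.0015
predicted edges [302.3 267. ] seen 266.5 308.5 px/mm 0.304
```

View pics/z12.png

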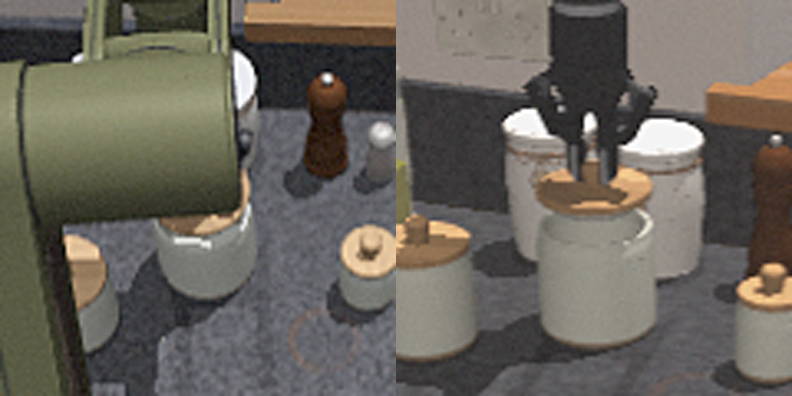

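Request:
carry_out:
  deltas:
    - {"fingers": 1,"delta_pos": [-1,1,5],"roll": 0}
    - {"fingers": 1,"delta_pos": [-1,1,11],"roll": 0}
    - {"fingers": 1,"delta_pos": [-1,1,16],"roll": 0}
    - {"fingers": 1,"delta_pos": [-1,1,20],"roll": 0}
    - {"fingers": 1,"delta_pos": [-1,1,24],"roll": 0}
    - {"fingers": 1,"delta_pos": [-1,1,27],"roll": 0}
    - {"fingers": 1,"delta_pos": [-1,1,29],"roll": 0}
    - {"fingers": 1,"delta_pos": [-1,1,29],"roll": 0}

```text
t: 24.2
position: [0.6653, 0.127, 0.1324]
orientation: [179.8, -0.4, -179.9]
ft_force: [-0.5, -0.2, -1.6]
finger_gap: 0.263
```

```bash
python3 see.py 13; python3 d.py .6655 .127 .1275
```

```text
top crop 212 101
side crop 225 97
t 24.3 pos [0.6656 0.127  0.1329] ori [ 179.75   -0.36 -179.92] F [ 0.2  0.2 -1. ] gap 0.264
delta [ 0.1 -0.   5.4] roll rad 0.0014
```

View pics/z13.png

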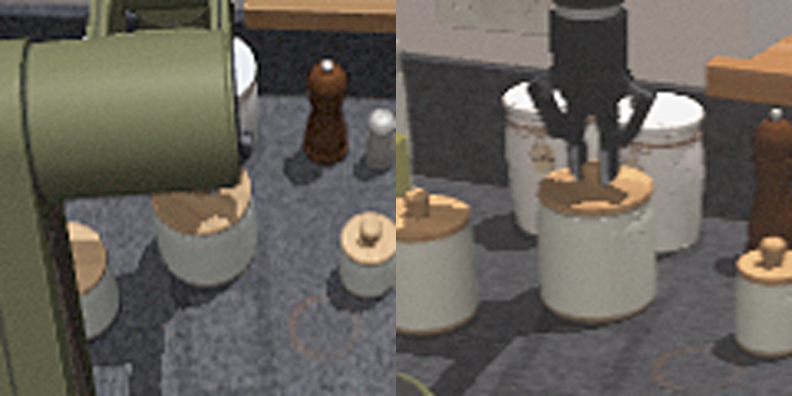

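Request:
carry_out:
  deltas:
    - {"fingers": 1,"delta_pos": [0,0,0.7],"roll": 0}
    - {"fingers": 1,"delta_pos": [0,0,1.4],"roll": 0}
    - {"fingers": 1,"delta_pos": [0,0,2.1],"roll": 0}
    - {"fingers": 1,"delta_pos": [0,0,2.8],"roll": 0}
    - {"fingers": 1,"delta_pos": [0,0,3.5],"roll": 0}
    - {"fingers": 1,"delta_pos": [0,0,4.2],"roll": 0}
    - {"fingers": 1,"delta_pos": [0,0,5],"roll": 0}
    - {"fingers": 1,"delta_pos": [0,0,5],"roll": 0}

```text
t: 25.1
position: [0.6656, 0.127, 0.1281]
orientation: [179.8, -0.3, -179.9]
ft_force: [-0.4, -0.6, 1.4]
finger_gap: 0.266
```

Request:
carry_out:
  deltas:
    - {"fingers": 1,"delta_pos": [0,0,0.5],"roll": 0}
    - {"fingers": 1,"delta_pos": [0,0,0.7],"roll": 0}
    - {"fingers": 0.2,"delta_pos": [0,0,0.7],"roll": 0}
    - {"fingers": 0,"delta_pos": [0,0,0.3],"roll": 0}
    - {"fingers": -0.3,"delta_pos": [0,0,0],"roll": 0}
    - {"fingers": -0.6,"delta_pos": [0,0,-5],"roll": 0}
    - {"fingers": -0.8,"delta_pos": [0,0,-30],"roll": 0}
    - {"fingers": -0.8,"delta_pos": [0,0,-70],"roll": 0}

```text
t: 25.9
position: [0.6639, 0.1264, 0.1958]
orientation: [179.8, -0.8, -179.9]
ft_force: [1.3, -0.9, 0.5]
finger_gap: 0.9
```

Request:
carry_out:
  deltas:
    - {"fingers": -1,"delta_pos": [20,0,-20],"roll": 0}
    - {"fingers": -1,"delta_pos": [60,0,-40],"roll": 0}
    - {"fingers": -1,"delta_pos": [105,0,-50],"roll": 0}
    - {"fingers": -1,"delta_pos": [150,0,-50],"roll": 0}
    - {"fingers": -1,"delta_pos": [185,0,-50],"roll": 0}
    - {"fingers": -1,"delta_pos": [200,0,-50],"roll": 0}
    - {"fingers": -1,"delta_pos": [205,0,-50],"roll": 0}
    - {"fingers": -1,"delta_pos": [205,0,-50],"roll": 0}

```text
t: 26.7
position: [0.4604, 0.1261, 0.249]
orientation: [179.8, -0.6, -179.9]
ft_force: [0.0, -0.7, -0.1]
finger_gap: 0.998
```

```bash
python3 - <<'E'
from m import *
S={n:viewer.snapshot(n) for n in ("top","side")}
for n in S: cv2.imwrite(f"pics/f_{n}.png",S[n]["frame"][:,:,::-1])
a=S["top"]["frame"][130:250,190:450,::-1]; b=S["side"]["frame"][120:240,190:450,::-1]
cv2.imwrite("pics/f.png",cv2.resize(np.vstack([a,b]),None,fx=2.4,fy=2.4,interpolation=cv2.INTER_CUBIC))
for n,h,R,x,y in [("large",.102,.05,.5753,.2783),("largest",.114,.058,.665,.127),("small",.078,.034,.6323,-.071),("medium",.09,.042,.5788,-.2572)]:
    for k in S:
        try:
            c,r,sd,N=ring(S[k],(x,y),h+.007,R-.012,R+.012,"wood"); print(n,k,c.round(4),round(r*1e3,1),R*1e3,round(sd*1e3,2),N)
        except Exception as e: print(n,k,"fail")
E
```

```text
large top [0.5752 0.2764] 52.2 50.0 4.18 44
large side [0.5718 0.2754] 53.6 50.0 2.79 56
largest top [0.6656 0.1285] 60.9 58.0 3.49 48
largest side [0.6621 0.1261] 61.2 58.0 3.15 55
small top [ 0.6359 -0.0713] 35.1 34.0 0.55 51
small side [ 0.6288 -0.0716] 37.4 34.0 3.1 53
medium top [ 0.5811 -0.2581] 43.3 42.0 0.66 58
medium side [ 0.5741 -0.2571] 45.7 42.0 2.62 54
```

View pics/f.png

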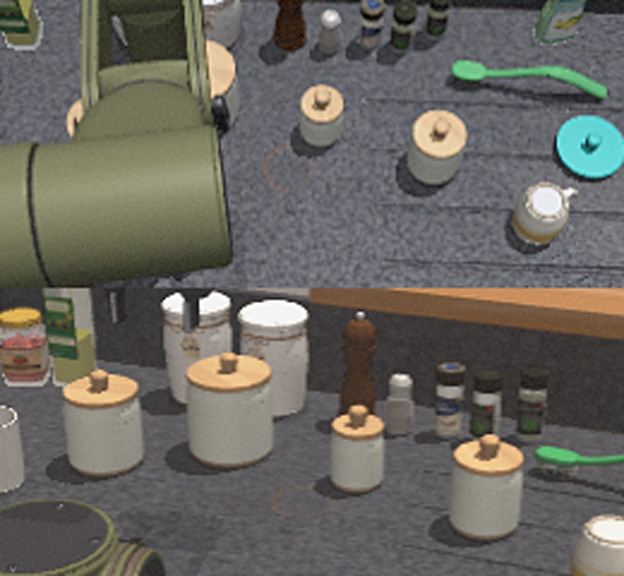

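View pics/f_top.png

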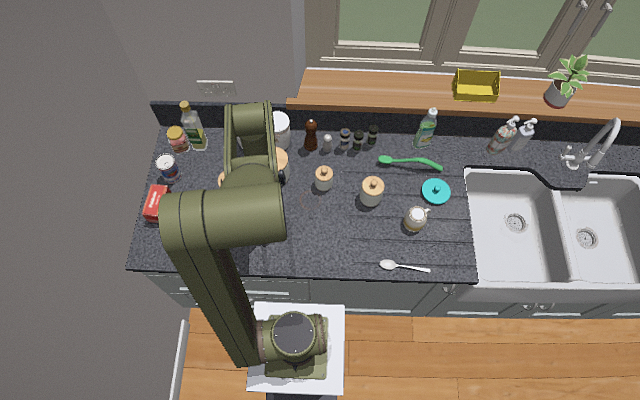

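Request:
carry_out:
  deltas:
    - {"fingers": -1,"delta_pos": [0,-40,0],"roll": 0}
    - {"fingers": -1,"delta_pos": [0,-85,0],"roll": 0}
    - {"fingers": -1,"delta_pos": [0,-130,0],"roll": 0}
    - {"fingers": -1,"delta_pos": [0,-175,0],"roll": 0}
    - {"fingers": -1,"delta_pos": [0,-220,0],"roll": 0}
    - {"fingers": -1,"delta_pos": [0,-265,0],"roll": 0}
    - {"fingers": -1,"delta_pos": [0,-290,0],"roll": 0}
    - {"fingers": -1,"delta_pos": [0,-300,0],"roll": 0}

```text
t: 27.6
position: [0.4633, -0.1776, 0.2471]
orientation: [179.8, -0.6, 179.9]
ft_force: [0.5, 0.0, -0.3]
finger_gap: 1.001
```

```bash
python3 - <<'E'
from m import *
S={n:viewer.snapshot(n) for n in ("top","side")}
a=S["top"]["frame"][130:250,150:450,::-1]; b=S["side"]["frame"][120:240,150:450,::-1]
cv2.imwrite("pics/g.png",cv2.resize(np.vstack([a,b]),None,fx=2.4,fy=2.4,interpolation=cv2.INTER_CUBIC))
for n,h,R,x,y in [("large",.102,.05,.5753,.2783),("largest",.114,.058,.665,.127)]:
    c,r,sd,N=ring(S["top"],(x,y),h+.007,R-.012,R+.012,"wood"); print(n,c.round(4),round(r*1e3,1),R*1e3,round(sd*1e3,2),N)
a0=cv2.imread("pics/side0.png")[160:210,165:205]; b0=S["side"]["frame"][160:210,165:205,::-1]
print("mug region diff",np.abs(a0.astype(int)-b0).mean())
a0=cv2.imread("pics/side0.png")[205:260,425:470]; b0=cv2.imread("pics/f_side.png")[205:260,425:470]
print("cream diff",np.abs(a0.astype(int)-b0).mean())
E
```

```text
large [0.57   0.2869] 51.3 50.0 6.51 56
largest [0.6696 0.1259] 57.9 58.0 0.94 36
mug region diff 58.409666666666666
cream diff 2.4611447811447813
```

View pics/g.png

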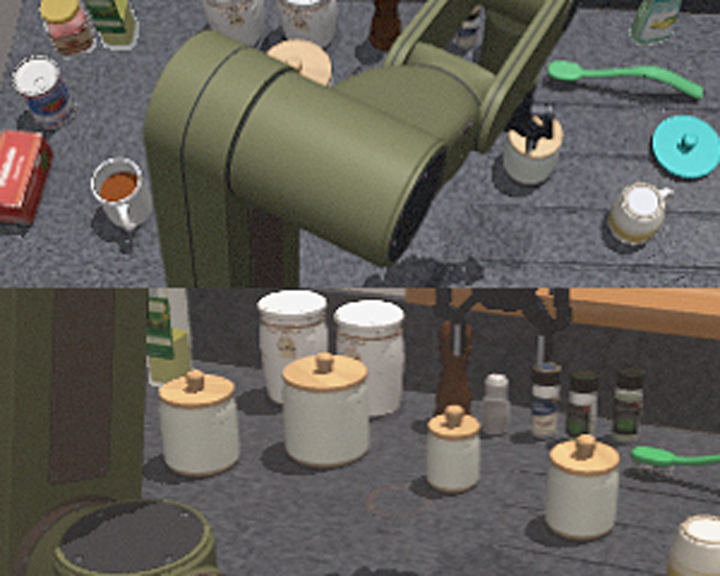

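```bash
python3 -c "
from rig import job,state
print(job.job_done()); print(state()['t'])"
```

```text
the job is handed in; nothing more can be done
None
the job is handed in; nothing more can be done
```

All four lids are on their matching jars, each lowered until the wrist force showed contact with the rim and only then released. I handed the job in at about 28 s of the 104 s allowed, with the gripper open and clear.

**Lids:** In the last side picture all four discs lie flat on their rims. The contact heights matched the seated heights given. In the top picture the small and medium lid centres are within about 1 mm of the jar centres I measured at the start.

**Weaker or disagreeing checks:**
- The two cameras disagreed by about 4–5 mm in x throughout. I placed the lids by the lid-to-jar distance, on which both cameras agreed to about 1 mm.
- The arm partly hid the large and largest jars from the top camera, so the circle fits on those two lids at the end were poor. I judged them from the side picture and the contact force.
- The picture comparison for the white mug failed because the arm was in front of it in the side view. In the top view it stands at the same pixel as before.
- The cream mug's region of the side picture was practically unchanged.

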